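# Sweep the walnut plugs out of their trough into the catch box

## Robot

A 6-joint arm with a two-finger parallel gripper is mounted at the origin on a cart in front of the work surface, level with it; the furniture and walls round the work are solid. World frame = base frame: x ahead of the robot, y to its left, z up, the work surface at z = 0. Lengths are in m, angles in rad, forces in N, time in s.
With the tool pointing down it reaches from about 0.4 to 0.825 m from the base axis. Payload 7 kg.
Tool frame: the origin (TCP) lies at the very end of the fingers, on their centre line; the grasp point (between the pads) lies arm.hold_point_z behind it (arm.hold_point_z is the distance from the TCP to the grasp point, in m); z points along the fingers, y is the line along which they close (so a half turn about z gives the same grasp; the last joint's range is limited). The gripper opens to 88 mm and grips with 3 to 60 N. Pads are 19 mm wide; open, the fingers measure 130 mm over their backs; the gripper's body (78 mm by 193 mm) begins 47 mm behind the grasp point.
Start: joints at [1.544, 0.359, 0.012, 0, -1.224, -0.288], TCP at [0.209, 0.642, 0.197] pointing down, gripper open.
Joint ranges: [-3.07, 3.07], [-1.43, 2.12], [-1.02, 1.25], [-3.03, 1.67], [-3.05, -0], [-3.03, 3.03]. Speed limits (rad/s): [2.39, 2.39, 3.01, 3.14, 3.14, 3.14].

## Interface

Orientations are given as [roll, pitch, yaw] about the fixed x, y, z axes, in that order (R = Rz(yaw) Ry(pitch) Rx(roll)).
In Python, from station import arm, grab_frame, camera_params, job_done gives the robot as it stands (arm), with the cameras as plain functions and the job as plain functions.
- The arm moves only by the shell command python3 nudge.py 'ROWS' [FORCE]. ROWS is a JSON list of rows, 1 to 20 of them, each of 5 numbers: the finger opening in m, then dx, dy, dz in normalised numbers (1 is 1 m), then a turn about the tool's z in shares of 180 degrees (1.0 is 180 degrees); each row is the pose to reach, as a shift and turn from the pose commanded when the command began, along the tool's axes at that moment; what a row does not reach only later rows make up. A row lasts 1/12 s, in which the tool goes at most 0.0417 m and 0.125 rad, less where a joint would pass 70% of its speed; a pose out of reach is approached as far as the arm can. The fingers move at their own pace and stop on an object; FORCE is the grip in N (left out, the last holds). Time passes only in rows, so rows that do not move let the fingers close. It prints the time, the measured TCP pose, the force, the opening and the grip force at its end. No shift or turn number may pass 1 either way. Input that does not fit is refused with a message, and nothing moves.
- arm.get_state(): the state, without advancing time (a new reading comes with each control period).
- grab_frame(name): name is "side" or "top"; returns the picture (420x560x3 uint8, red, green, blue); there is no depth.
- camera_params(name): a dict with "fx", "fy", "cx", "cy" (pixels), "T" (4x4, takes a point from camera to world coordinates). Camera axes: x right, y down, z forward; pixel columns grow to the right and rows downward; lengths in m; the calibration is good to about 2 mm. A picture is of the moment at which its call begins. camera_params takes no time and is no camera call.
- job_done(): hands the job in; it is judged then, once.
The state is a dict: "t": time; "q": joint angles; "qd": joint speeds; "joint_efforts": joint torques, N m; "eef_pos": TCP position; "ee_rot": TCP orientation; "force": force on the tool from outside, world axes, zero at the start; "moment": the same for the moment, N m; "width": finger opening in m; "gripper_force": force on a finger pad.
Only numpy, scipy, OpenCV 4.12 (cv2) and the standard library are available. Lean on these libraries where they do the work, as an engineer would, in place of code of your own. Each camera call takes 0.05 s, during which the arm holds its last target. There are 200 camera calls.

## Task

Empty the trough of dark walnut plugs into the blue box that belongs to it: push the box fully home under the trough's mouth, tip the flap at the mouth fully open, and sweep all three dark plugs out over the flap with the fingertips so that they drop into the box. Nothing is to be picked up; leave the twin station with the light plugs and everything else on the bench as it is.

Things in the scene. Friction and masses are not known exactly. Their poses are not given: they have to be found in the camera images.
- dark_station: plug station with the DARK plugs; left or right of the jig, it varies. Fixed, plywood, 88 mm wide, y = -80 to +184 mm. Origin on the bench below the trough's middle; +y points out of its mouth, z up (turned up to 0.3 rad from the world axes). On top it carries an open trough (see dark_mouth).
- dark_mouth (a point): middle of the outer edge of the dark trough's floor (station's y = +60, 50 mm over the bench). The trough: white floor, 40 mm wide inside, reaching 132 mm back from here to its closed end; walls 4 mm thick, 22 mm high, running on 36 mm beyond this point as cheeks beside the flap. The flap shuts it here.
- dark_box: loose blue open sheet box, 66 (x) x 74 (y) x 33 mm high, 0.10 to 0.21 kg, before the dark station's mouth on its 8 mm base board, between two rails (20 mm high, 3 mm play each side) that guide it along y. Origin: under its centre. Starts pulled out 30 to 43 mm; home, against the station's front panel, its origin is at y = +99 mm of the station. Push on its outer (+y) wall.
- dark_flap (a joint): drop flap, a 38 mm wide aluminium plate across the dark station's mouth, hinged along x at y = 62 mm, z = 48 mm of the station. 0: shut, leaning 6 degrees inward. Grows as its top tips outward (+y); turns very easily. Past upright it falls open by itself to its stop, 1.67 rad: level with the trough floor (1 mm lower), its end 35 mm beyond the hinge, over the box if that is home.
- dark_flap_edge (a point): middle of the top edge of the dark station's flap (moves with it); shut, it is 83 mm over the bench, at y = +58 mm of the station
- light_station: the twin station with the LIGHT plugs, same build and sizes; to be left alone. Origin on the bench below the trough's middle; +y points out of its mouth, z up (turned up to 0.3 rad from the world axes).
- light_box: the light station's own blue box, to be left alone. Origin: under its centre
- light_flap (a joint): the flap of the light station (0: shut), to be left alone
- dark_plug_1: dark walnut cover plug, a round disc 28 mm across and 12 mm high, 12 to 20 g, waxed: slides easily. Starts on the dark trough's floor, one behind another, the last 35 mm clear of its closed end. Origin: its centre.
- dark_plug_2: dark walnut cover plug, a round disc 28 mm across and 12 mm high, 12 to 20 g, waxed: slides easily. Starts on the dark trough's floor, one behind another, the last 35 mm clear of its closed end. Origin: its centre.
- dark_plug_3: dark walnut cover plug, a round disc 28 mm across and 12 mm high, 12 to 20 g, waxed: slides easily. Starts on the dark trough's floor, one behind another, the last 35 mm clear of its closed end. Origin: its centre.
- light_plug_1: light beech cover plug, a round disc 28 mm across and 12 mm high, in the light station's trough; stays there. Origin: its centre.
- light_plug_2: light beech cover plug, a round disc 28 mm across and 12 mm high, in the light station's trough; stays there. Origin: its centre.
- light_plug_3: light beech cover plug, a round disc 28 mm across and 12 mm high, in the light station's trough; stays there. Origin: its centre.
- tape_measure: yellow tape measure, 37 x 69 x 63 mm, loose bystander; origin under its centre
- wax_tin: round green tin, 86 mm across, 30 mm high, loose bystander; origin under its centre
- glue_bottle: white glue bottle, 54 mm across, 195 mm high, loose bystander; origin under its centre
- sanding_block: brown sanding block, 64 x 108 x 31 mm, loose bystander; origin under its centre

How it is judged:
By the outcome, as a careful person would: the job done as asked, in the order asked, and still so for the second after the job is handed in, with the robot touching nothing.
It also fails if it takes over 51 s, if anything falls off the work surface, if the arm or the gripper's body presses on something with over 40 N, if the wrist force passes 120 N, or if a joint passes its speed limit or range.

## Working session

There is one attempt and no reset: what is moved stays moved. The work goes in short steps, Python scripts to look and compute and a shell command to move; the robot and the scene stay as the last step left them, time stands still between calls to the robot, and variables do not carry over. Pictures are saved under pics/ and viewed, at most 10 in all, crops included, and the job is handed in when it is done.

```bash
ls; mkdir -p pics; python3 - <<'E'
from station import arm, grab_frame, camera_params, job_done
import cv2
for n in("side","top"):
    f=grab_frame(n); cv2.imwrite(f"pics/{n}0.png",f[:,:,::-1])
    c=camera_params(n); print(n,{k:c[k] for k in("fx","fy","cx","cy")}); print(c["T"])
s=arm.get_state(); print(s, arm.hold_point_z)
E
```

```text
nudge.py
pics
station.py
side {'fx': 381.6507221493549, 'fy': 381.6507221493549, 'cx': 287.8946160262296, 'cy': 211.64996101508666}
[[ 0.99970351  0.00537042 -0.0237497   0.60695422]
 [ 0.02120301 -0.6715586   0.74064802 -0.79391905]
 [-0.01197172 -0.74093199 -0.67147336  0.79183829]
 [ 0.          0.          0.          1.        ]]
top {'fx': 476.306273539204, 'fy': 476.306273539204, 'cx': 274.95791136775284, 'cy': 207.51821226398633}
[[ 0.02634407 -0.9958287   0.08735666  0.4318564 ]
 [-0.9996284  -0.02563039  0.00928142  0.01443537]
 [-0.00700371 -0.08756871 -0.99613386  1.50474672]
 [ 0.          0.          0.          1.        ]]
{'t': 0.1, 'q': array([ 1.54411393e+00,  3.59338344e-01,  1.11208873e-02, -3.25422126e-04,
       -1.22412144e+00, -2.88088483e-01]), 'qd': array([ 0.00010754, -0.00039855,  0.00190884,  0.00036777, -0.00104746,
        0.00074022]), 'joint_efforts': array([-1.30810589e-03, -5.84164524e+01,  2.93751562e+01,  7.01568604e+00,
        1.01635815e-02, -5.67807808e-05]), 'eef_pos': array([0.2088601 , 0.64133803, 0.19648558]), 'ee_rot': array([ 3.14002673e+00, -1.44994575e-04, -3.14881568e-01]), 'force': array([ 0.02476534, -0.06588937,  0.45395128]), 'moment': array([ 0.01498272, -0.0265856 , -0.04630145]), 'gripper_force': 0.0, 'width': 0.08779719288586015} 0.0188
```

View pics/side0.png

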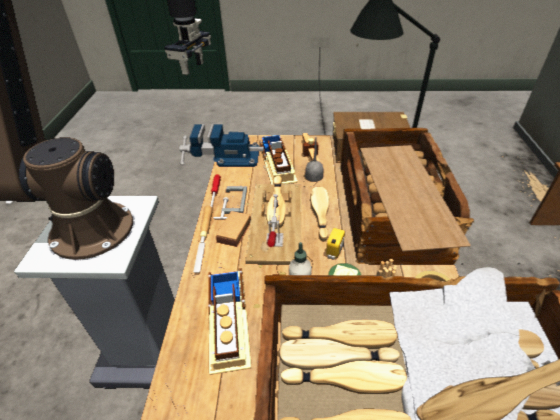

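View pics/top0.png

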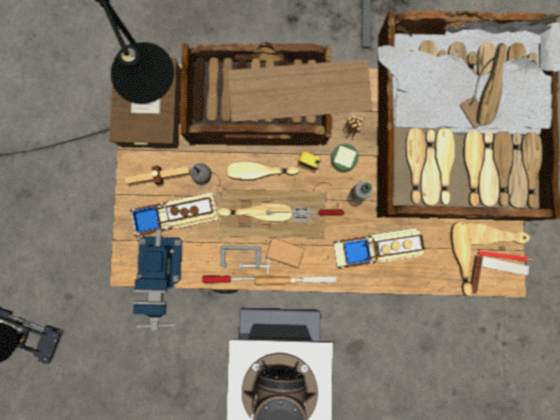

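The dark station is on the robot's left: top view about (175,213), side view about (278,158). The blue box is at its far (+y world) end. A vise stands near it. I'll enlarge both crops.

```bash
python3 - <<'E'
import cv2,numpy as np
a=cv2.imread("pics/top0.png")[180:250,120:230]; b=cv2.imread("pics/side0.png")[125:190,245:325]
A=cv2.resize(a,None,fx=7,fy=7,interpolation=cv2.INTER_CUBIC);B=cv2.resize(b,None,fx=9,fy=9,interpolation=cv2.INTER_CUBIC)
for im,s,o in((A,7,(120,180)),(B,9,(245,125))):
    h,w=im.shape[:2]
    for u in range(o[0],o[0]+w//s,10): cv2.putText(im,str(u),((u-o[0])*s,10),0,.4,(0,255,0)); cv2.line(im,((u-o[0])*s,12),((u-o[0])*s,20),(0,255,0),1)
    for v in range(o[1],o[1]+h//s,10): cv2.putText(im,str(v),(0,(v-o[1])*s+4),0,.4,(0,255,0)); cv2.line(im,(28,(v-o[1])*s),(34,(v-o[1])*s),(0,255,0),1)
cv2.imwrite("pics/cropA.png",A);cv2.imwrite("pics/cropB.png",B)
E
```

```text
(no output)
```

View pics/cropA.png

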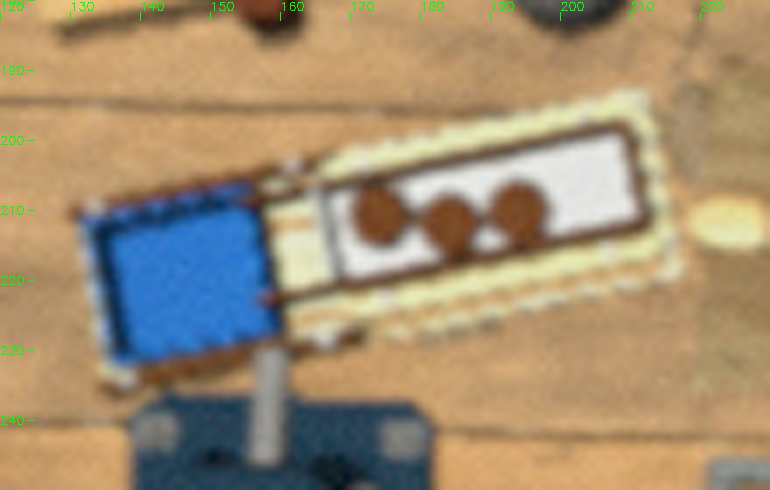

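View pics/cropB.png

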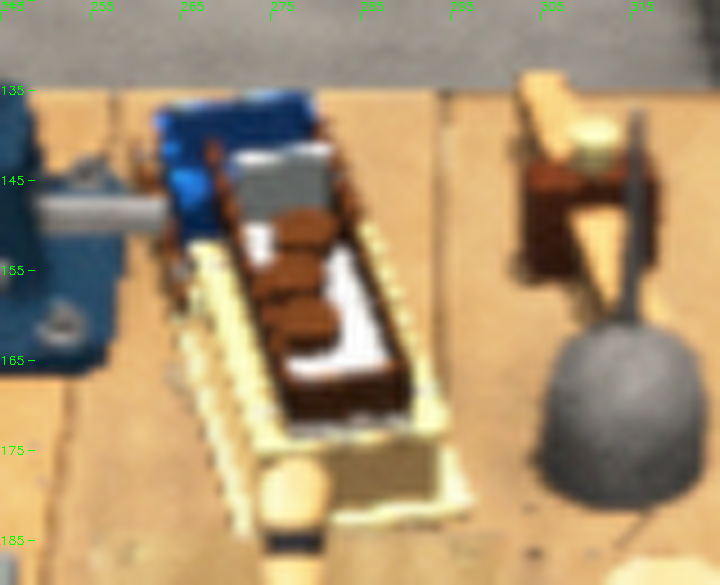

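Crop A shows trough back wall corners ≈(210.3,197.9),(212.9,211.7), base corners ≈(212.1,193.1),(217.4,219.3), cheek ends ≈(155,208.6),(157.4,222.9) and plugs ≈(174.3,210.7),(184.3,211.7),(194.3,210.4). In crop B the flap top is at ≈(271.1,142.6),(281.4,141.4) and the base corners at ≈(271.4,184.1),(297.4,180.6). Next I'll fit the station pose.

```bash
cat > h.py <<'E'
import numpy as np
from station import arm, grab_frame, camera_params, job_done
from scipy.optimize import least_squares
C={n:camera_params(n) for n in("side","top")}
def proj(n,P):
    c=C[n];T=c["T"];p=(np.atleast_2d(P)-T[:3,3])@T[:3,:3]
    return np.c_[c["fx"]*p[:,0]/p[:,2]+c["cx"],c["fy"]*p[:,1]/p[:,2]+c["cy"]]
def atz(n,u,v,z):
    c=C[n];T=c["T"];d=T[:3,:3]@[(u-c["cx"])/c["fx"],(v-c["cy"])/c["fy"],1];o=T[:3,3]
    return o+d*(z-o[2])/d[2]
def w(pose,P):
    x,y,a=pose[:3];P=np.atleast_2d(P);c,s=np.cos(a),np.sin(a)
    return np.c_[x+c*P[:,0]-s*P[:,1],y+s*P[:,0]+c*P[:,1],P[:,2]]
def loc(pose,p):
    x,y,a=pose[:3];c,s=np.cos(a),np.sin(a);d=np.array(p[:2])-[x,y];return np.array([c*d[0]+s*d[1],-s*d[0]+c*d[1]])
E
python3 - <<'E'
from h import *
np.set_printoptions(precision=4,suppress=True)
top=[((24,-76,72),(210.3,197.9)),((-24,-76,72),(212.9,211.7)),((44,-80,8),(212.1,193.1)),((-44,-80,8),(217.4,219.3)),((24,96,72),(155,208.6)),((-24,96,72),(157.4,222.9))]
side=[((-19,58,83),(271.1,142.6)),((19,58,83),(281.4,141.4)),((-24,-76,72),(277,167.2)),((24,-76,72),(290,165.6)),((-44,-80,8),(271.4,184.1)),((44,-80,8),(297.4,180.6))]
def res(p,sep=0):
    r=[]
    for n,L in(("top",top),("side",side)):
        q=w(p,np.array([l[0] for l in L])/1e3)+[0,0,p[3]]
        r.append(proj(n,q)-np.array([l[1] for l in L]))
    return r
f=least_squares(lambda p:np.vstack(res(p)).ravel(),[.5,.25,.2,0],loss="soft_l1")
print(f.x);[print(r) for r in res(f.x)]
p=f.x
for u,v in((174.3,210.7),(184.3,211.7),(194.3,210.4)): print("plug",loc(p,atz("top",u,v,.062))*1e3)
for u,v in((132.5,209.6),(136.9,232.2),(160,229),(157,207)): print("box corner",loc(p,atz("top",u,v,.041))*1e3)
o=arm.get_state();print("tcp loc",loc(p,o["eef_pos"]), "mouth",w(p,[[0,.06,.05]]),"outer",w(p,[[0,.17,.0]]),np.linalg.norm(w(p,[[0,.17,.0]])))
E
```

```text
[ 0.5455  0.2946  0.2273 -0.002 ]
[[-0.417  -1.3716]
 [-0.0385  0.287 ]
 [ 0.7257 -0.7351]
 [ 0.6758  0.2141]
 [-0.8362 -0.7628]
 [-0.416   0.4484]]
[[-0.5708 -0.0775]
 [-0.1261 -0.1866]
 [-0.74    0.1576]
 [ 0.7775 -0.1532]
 [-0.2022  0.4585]
 [-0.4273  0.4031]]
plug [ 4.1997 39.3084]
plug [-4.9011 10.0075]
plug [ -7.0974 -20.5725]
box corner [ 36.0387 169.6174]
box corner [-35.4282 168.4567]
box corner [-39.9708  96.9249]
box corner [28.7942 93.8668]
tcp loc [-0.2499  0.4136] mouth [[0.532  0.3531 0.05  ]] outer [[0.5072 0.4603 0.    ]] 0.6849360223773671
```

```bash
python3 - <<'E'
from h import *
np.set_printoptions(precision=3,suppress=True)
p=[.5455,.2946,.2273]
def tri(t,s):
    f=least_squares(lambda P:np.r_[(proj("top",P)-t).ravel(),(proj("side",P)-s).ravel()],[.5,.3,.05]);return f.x,loc(p,f.x)*1e3,f.fun
print("knob",tri((224,210.4),(277.8,179.4)))
print("ball",tri((200.5,174),(314.4,172)))
print("handle tip",tri((158.5,230),(263,148.5)))
for z in(0,.1,.15):print("vise corner",loc(p,atz("top",139,237,z)),loc(p,atz("top",181.5,238,z)))
# cols to rows: pixel of side for vise top right corner
E
python3 - <<'E'
import cv2
a=cv2.imread("pics/side0.png")[110:190,170:330]
cv2.imwrite("pics/c2.png",cv2.resize(a,None,fx=5,fy=5,interpolation=cv2.INTER_CUBIC))
E
```

```text
knob (array([0.546, 0.184, 0.045]), array([ -24.43 , -107.427]), array([ 0.036,  0.337,  0.35 , -0.054]))
ball (array([0.664, 0.267, 0.014]), array([109.577, -53.79 ]), array([-0.018, -0.422, -0.45 ,  0.074]))
handle tip (array([0.482, 0.387, 0.031]), array([-40.978, 104.523]), array([-0.004, -0.033, -0.038,  0.006]))
vise corner [-0.048  0.176] [-0.078  0.045]
vise corner [-0.056  0.148] [-0.084  0.026]
vise corner [-0.06   0.134] [-0.087  0.016]
```

View pics/c2.png

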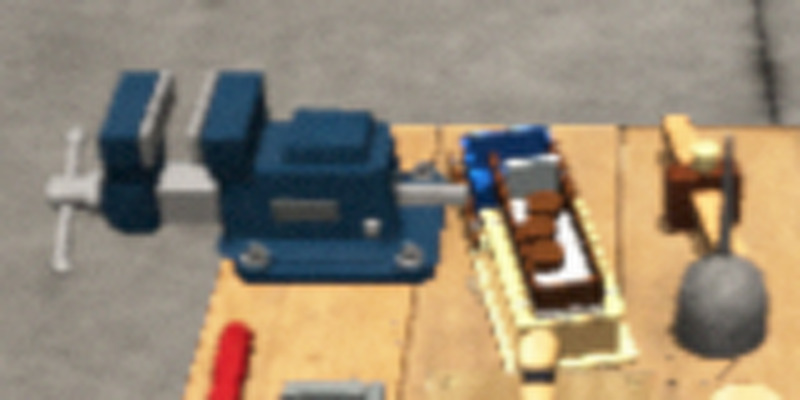

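Knob, vise and rod are all clear if the tool's y is lined up with the station's y, body narrow side across. Working out the first shift.

```bash
cat > to.py <<'E'
import sys
from h import *
P=[.5455,.2946,.2273]
s=arm.get_state(); e=s["eef_pos"];a=s["ee_rot"][2]
t=np.array([float(v) for v in sys.argv[1:4]])/1e3
d=w(P,[t])[0]-e
print("local",loc(P,e)*1e3,"z",e[2]*1e3,"rot",s["ee_rot"],"t",s["t"])
print("dx dy dz",d@[np.cos(a),np.sin(a),0],d@[np.sin(a),-np.cos(a),0],-d[2],"turn",a-P[2])
E
python3 to.py 0 205 197
```

```text
local [-249.84432963  413.68043148] z 196.48557690975716 rot [ 3.14002673e+00 -1.44994575e-04 -3.14881568e-01] t 0.1
dx dy dz 0.32169324703521 0.049831379090179775 -0.0005144230902428548 turn -0.5421815676708164
```

The manual's scale: turns go in shares of 180 degrees. Converting my numbers, -0.542 rad / 3.1416 = -0.1725.

```bash
python3 nudge.py '[[0, 0.035, 0.005, 0, -0.0191], [0, 0.075, 0.011, 0, -0.0414], [0, 0.115, 0.017, 0, -0.0637], [0, 0.155, 0.024, 0, -0.0859], [0, 0.195, 0.03, 0, -0.1082], [0, 0.235, 0.036, 0, -0.1305], [0, 0.275, 0.043, 0, -0.1528], [0, 0.31, 0.048, 0, -0.1725], [0, 0.3217, 0.0498, 0, -0.1725], [0, 0.3217, 0.0498, 0, -0.1725], [0, 0.3217, 0.0498, 0, -0.1725]]' 20; python3 to.py 0 205 25
```

```text
t: 1.02
eef_pos: [0.4999, 0.4941, 0.1966]
ee_rot: [3.141, 0.001, 0.225]
force: [-0.9, -0.7, 0.1]
width: 0.02
gripper_force: 0.0
local [  0.52651171 204.61920067] z 196.55707742779134 rot [3.14087953e+00 1.01935220e-03 2.24579400e-01] t 1.0167
dx dy dz -0.0005275457620315411 -0.0003793654932186828 0.17155707742779136 turn -0.0027205996170657776
```

```bash
python3 nudge.py '[[0, 0, 0, 0.035, 0], [0, 0, 0, 0.075, 0], [0, 0, 0, 0.115, 0], [0, 0, 0, 0.15, 0], [0, 0, 0, 0.168, 0], [0, 0, 0, 0.168, 0]]'; python3 - <<'E'
from station import arm, grab_frame, camera_params, job_done
import cv2,numpy as np
a=grab_frame("top")[180:250,110:220,::-1]; b=grab_frame("side")[110:170,250:330,::-1]
A=cv2.resize(a,(660,420),interpolation=cv2.INTER_CUBIC);B=cv2.resize(b,(240,180),interpolation=cv2.INTER_CUBIC)
B=cv2.resize(B,(480,360))[:180*2];A2=cv2.resize(A,(400,255),interpolation=cv2.INTER_AREA)
out=np.zeros((600,660,3),np.uint8);out[:330,:519]=cv2.resize(a,(519,330),interpolation=cv2.INTER_CUBIC);out[335:600,:353]=cv2.resize(b,(353,265),interpolation=cv2.INTER_CUBIC)
cv2.imwrite("pics/p1.png",out)
E
```

```text
t: 1.52
eef_pos: [0.4958, 0.4927, 0.0237]
ee_rot: [3.136, 0.007, 0.228]
force: [0.1, -0.2, -0.8]
width: 0.0005
gripper_force: 0.0
```

View pics/p1.png

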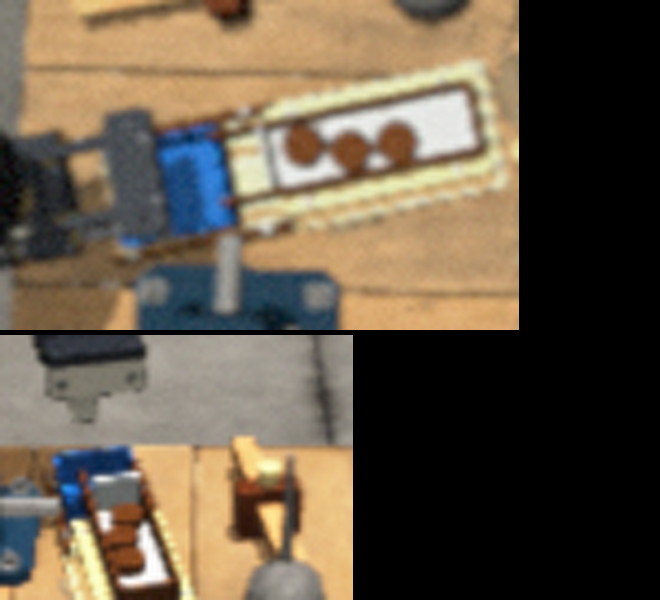

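The box is seen before the fingers, which hang just outside its outer wall, centred across it. Pushing in small rows.

```bash
python3 nudge.py '[[0, 0, 0.01, 0, 0], [0, 0, 0.02, 0, 0], [0, 0, 0.028, 0, 0], [0, 0, 0.034, 0, 0], [0, 0, 0.04, 0, 0], [0, 0, 0.04, 0, 0]]'; python3 to.py 0 157 25
```

```text
t: 2.12
eef_pos: [0.509, 0.4546, 0.0301]
ee_rot: [-3.141, -0.0, 0.226]
force: [-0.1, 0.2, -0.2]
width: 0.001
gripper_force: 0.0
local [  0.48946335 164.06121632] z 30.102560432627808 rot [-3.14111374e+00 -3.77693791e-04  2.25882195e-01] t 2.1167
dx dy dz -0.00047945143767326773 0.007061903186070746 0.005102560432627808 turn -0.0014178045976100395
```

```bash
python3 nudge.py '[[0, 0, 0.004, 0.004, 0], [0, 0, 0.007, 0.004, 0], [0, 0, 0.007, 0.004, 0]]'; python3 nudge.py '[[0, 0, 0.003, 0, 0], [0, 0, 0.003, 0, 0]]'; python3 nudge.py '[[0, 0, 0.003, 0, 0], [0, 0, 0.003, 0, 0]]';python3 to.py 0 157 25
```

```text
t: 2.37
eef_pos: [0.5099, 0.4483, 0.0249]
ee_rot: [3.141, 0.001, 0.227]
force: [0.3, -0.3, -0.9]
width: 0.0007
gripper_force: 0.0
t: 2.53
eef_pos: [0.5107, 0.4459, 0.0252]
ee_rot: [3.141, 0.0, 0.227]
force: [-0.2, 0.0, 0.1]
width: 0.0003
gripper_force: 0.0
t: 2.7
eef_pos: [0.5114, 0.4429, 0.0253]
ee_rot: [3.141, 0.0, 0.227]
force: [0.3, -0.1, -0.5]
width: 0.0007
gripper_force: 0.0
local [  0.20354005 152.15093654] z 25.30828600422984 rot [3.14144827e+00 1.85668308e-04 2.27151676e-01] t 2.7
dx dy dz -0.0002042592776935828 -0.004849033214070745 0.0003082860042298366 turn -0.0001483241467534202
```

```bash
for i in 1 2; do python3 nudge.py '[[0, 0, 0.003, 0, 0], [0, 0, 0.003, 0, 0]]' | sed -n 2,4p; done; python3 - <<'E'
from station import arm, grab_frame, camera_params, job_done
import cv2
a=grab_frame("top")[180:250,110:220,::-1]
cv2.imwrite("pics/p2.png",cv2.resize(a,(770,490),interpolation=cv2.INTER_CUBIC))
E
```

```text
eef_pos: [0.5121, 0.4399, 0.0254]
ee_rot: [3.142, 0.0, 0.227]
force: [-0.6, -1.1, -0.6]
eef_pos: [0.5128, 0.4369, 0.0254]
ee_rot: [3.142, 0.0, 0.227]
force: [0.1, -0.6, -0.5]
```

View pics/p2.png

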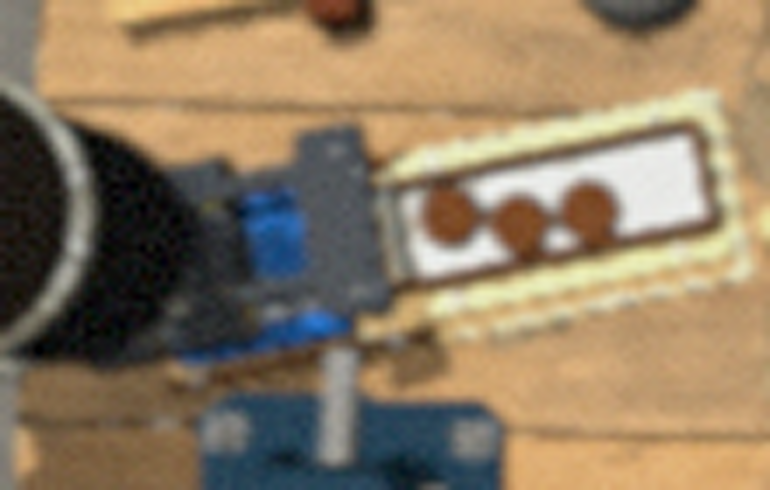

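```bash
python3 - <<'E'
from h import *
import cv2
np.set_printoptions(precision=1,suppress=True)
P=[.5455,.2946,.2273]
print("tip p1 side, seen ~268.8,129.3:",proj("side",[.4958,.4927,.0237]))
print("tip now",proj("side",[.5128,.4369,.0254]),proj("top",[.5128,.4369,.0254]))
print("box start corners side y95,169 z41",proj("side",w(P,[[-.033,.169,.041],[.033,.169,.041],[-.033,.136,.041],[.033,.136,.041]])))
print("top",proj("top",w(P,[[-.033,.169,.041],[-.033,.136,.041],[-.033,.095,.041],[-.033,.062,.041]])))
f=grab_frame("side");b=f[105:165,245:305,::-1]
cv2.imwrite("pics/p3.png",cv2.resize(b,(600,600),interpolation=cv2.INTER_CUBIC))
E
```

```text
tip p1 side, seen ~268.8,129.3: [[268.5 135. ]]
tip now [[272.2 142.4]] [[143.5 219.7]]
box start corners side y95,169 z41 [[262.2 136.7]
 [279.5 134.6]
 [263.6 141.3]
 [281.2 139.1]]
top [[136.6 231.5]
 [147.1 229.3]
 [160.2 226.7]
 [170.7 224.5]]
```

View pics/p3.png

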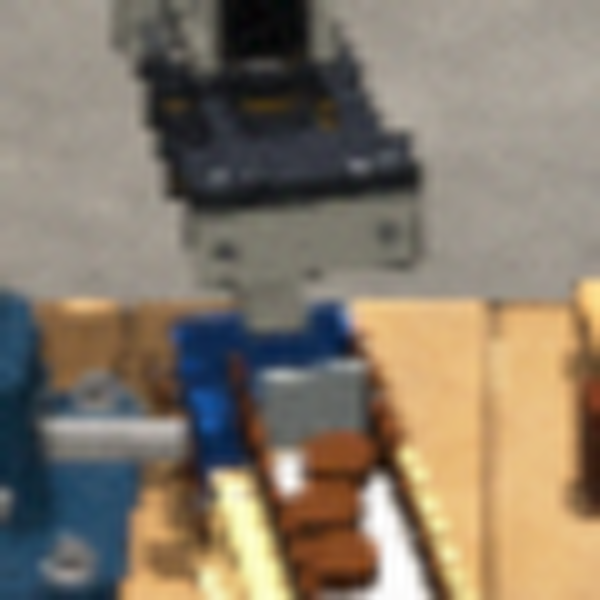

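```bash
python3 - <<'E'
from h import *
import cv2
s0=cv2.imread("pics/side0.png").astype(int);t0=cv2.imread("pics/top0.png").astype(int)
print("start tip side",proj("side",[.2089,.6413,.1965]),"top",proj("top",[.2089,.6413,.1965]))
print(s0[48:80,170:205].sum(2)//3)if 0 else None
for r in range(56,84): print(r,' '.join("%3d"%v for v in s0[r,176:204].mean(1)))
s1=grab_frame("side")[:,:,::-1].astype(int)
blue=lambda f:(f[:,:,0]-f[:,:,2]>50)
B0,B1=blue(s0),blue(s1); D=abs(s1-s0).max(2)>45
print("side cols 258-285: 0=blue both, 1 now,b was, x changed")
for r in range(126,152):
    print(r,''.join('O' if B0[r,c]and B1[r,c] else '1' if B1[r,c] else 'b' if B0[r,c] else 'x' if D[r,c] else '.' for c in range(256,290)))
E
```

```text
start tip side [[194.47078526  75.5844599 ]] top [[ 44.7174705  325.90720548]]
56 115 113 115 116 112 111  93  95 110 110  96  62  24  14  15  20  32  29  31  24  15  18  18  31  66  81  54  35
57 114 115 115 113 112 113 103  85 100 112 104  63  27  20  24  29  29  25  31  17  15  15  12  23  72  82  55  35
58 111 113 110 114 112 112 108 106 109 115 126  95  44  30  23  29  31  31  29  20  15  15  14  29  77  87  56  33
59  80  87  96 110 111 112 113 110 111 112 104  86  50  34  34  31  31  27  30  27  23  13  16  21  55  72  52  30
60  44  44  54  81 100 107 105  99 104 102  89  68  42  35  32  34  29  33  28  26  24  13  19  19  41  65  58  32
61  30  28  36  78  96 101 100 102  93  86  73  48  33  30  32  26  28  30  31  31  21  17  16  18  32  62  57  41
62  28  29  37  74  94 100  98  98  85  75  76  52  33  31  26  33  28  29  29  28  24  15  12  21  24  61  65  44
63  30  31  31  48  84  94  99  99  94  84  77  55  35  30  28  24  28  28  30  30  16  14  10  18  21  58  59  34
64  28  26  28  42  76  99  99 100 101  90  72  53  32  28  28  25  32  29  25  29  22  16  15  10  1
[... 2567 characters left out ...]
34 ............xxx...x...............
135 x.xxxxxxxxxxxxx.xxbbbbb...........
136 xxxxxxxxxxxxx...xbbbbOO...........
137 xxxxxxx...OOObbbbbbbOOOO..........
138 xxxxxxbOOOOOObbbbbbOOOO...........
139 xxxxxxxOOOOOOOOOOOOOOOO...........
140 xxxxxxxOOOO...OOOOOOOO..x.........
141 xxxxxxxOOOO...O.......xxxx........
142 .xxxxx.OOOO.x..xxxxx..............
143 .xxxxxx.OOOb..b...................
144 ..xx.x..OOOO.x....................
145 ........OOOObx....................
146 ........OOOOb.....................
147 .........OOO......................
148 .........OOO......................
149 .........1OO......................
150 ..........OOO.....................
151 ...x..............................
```

```bash
python3 - <<'E'
from h import *
np.set_printoptions(precision=1,suppress=True)
e=np.array([.2089,.6413,.1965]);a=-.315
X=np.array([np.cos(a),np.sin(a),0]);Y=np.array([np.sin(a),-np.cos(a),0])
for off in (0,.01,.02,.03,.04):
    print(off,"near outer",proj("side",[e+Y*.065+X*sx*.0095+[0,0,off] for sx in(-1,1)]).ravel(),"inner",proj("side",[e+Y*.044+[0,0,off]]).ravel(),"far outer/inner",proj("side",[e-Y*.065+[0,0,off],e-Y*.044+[0,0,off]]).ravel())
e=np.array([.5128,.4369,.0254]);a=.227
Y=np.array([np.sin(a),-np.cos(a),0])
for off in (0,.01,.02,.03,.04):
    print(off,proj("side",[e+Y*d+[0,0,off] for d in(0.005,.01,.021)]).ravel())
E
```

```text
0 near outer [183.5  82.  188.   82.7] inner [188.6  80.1] far outer/inner [202.7  69.2 200.1  71.2]
0.01 near outer [183.   79.4 187.5  80.1] inner [188.1  77.5] far outer/inner [202.2  66.7 199.6  68.7]
0.02 near outer [182.5  76.8 187.   77.4] inner [187.6  74.9] far outer/inner [201.8  64.2 199.2  66.2]
0.03 near outer [182.   74.1 186.5  74.8] inner [187.1  72.3] far outer/inner [201.4  61.7 198.8  63.6]
0.04 near outer [181.4  71.5 186.   72.1] inner [186.6  69.6] far outer/inner [201.   59.1 198.3  61. ]
0 [272.4 143.1 272.6 143.8 273.2 145.4]
0.01 [272.3 140.8 272.5 141.5 273.1 143. ]
0.02 [272.2 138.4 272.4 139.1 273.  140.7]
0.03 [272.1 136.1 272.3 136.8 272.8 138.3]
0.04 [272.  133.7 272.2 134.4 272.7 135.9]
```

The fingertips end about 29 mm above the reported TCP: both side views agree, and the untouched box confirms the fingers passed above it. I'll back out, go lower by that amount, and push again.

```bash
python3 nudge.py '[[0, 0, -0.03, 0, 0], [0, 0, -0.062, 0, 0], [0, 0, -0.062, 0.01, 0], [0, 0, -0.062, 0.029, 0], [0, 0, -0.062, 0.029, 0]]'; python3 to.py 0 160 -4; python3 nudge.py '[[0, 0, -0.002, 0, 0], [0, 0, 0.01, 0, 0], [0, 0, 0.02, 0, 0], [0, 0, 0.03, 0, 0], [0, 0, 0.036, 0, 0], [0, 0, 0.036, 0, 0]]'; python3 to.py 0 157 -4
```

```text
t: 3.6
eef_pos: [0.4969, 0.4965, -0.0073]
ee_rot: [3.139, 0.004, 0.227]
force: [-0.5, -1.6, -1.2]
width: 0.0005
gripper_force: 0.0
local [ -1.84145256 207.63129352] z -7.297839114238001 rot [3.13865946 0.00400585 0.22736793] t 3.6
dx dy dz 0.0018382167785312535 0.047631418505605067 -0.0032978391142380013 turn 6.793389384257553e-05
t: 4.1
eef_pos: [0.5076, 0.461, -0.0028]
ee_rot: [-3.141, -0.0, 0.226]
force: [-0.7, -0.8, -0.2]
width: 0.0005
gripper_force: 0.0
local [  0.51795134 170.63967679] z -2.8355624549381564 rot [-3.14130191e+00 -2.59343629e-04  2.25517049e-01] t 4.1
dx dy dz -0.0004936316570383829 0.013640578590094859 0.0011644375450618437 turn -0.001782950565871022
```

```bash
python3 nudge.py '[[0, 0, 0.005, 0, 0], [0, 0, 0.009, 0, 0], [0, 0, 0.009, 0, 0]]'|sed -n '2p;4p';  for i in 1 2 3; do python3 nudge.py '[[0, 0, 0.002, 0, 0], [0, 0, 0.002, 0, 0]]'|sed -n '2p;4p'; done; python3 to.py 0 157 -4; python3 - <<'E'
from h import *
import cv2
s0=cv2.imread("pics/side0.png").astype(int)
s1=grab_frame("side")[:,:,::-1].astype(int)
blue=lambda f:(f[:,:,0]-f[:,:,2]>50)
B0,B1=blue(s0),blue(s1)
for r in range(132,154):
    print(r,''.join('O' if B0[r,c]and B1[r,c] else '1' if B1[r,c] else 'b' if B0[r,c] else '.' for c in range(256,290)))
E
```

```text
eef_pos: [0.5091, 0.4532, -0.0035]
force: [0.7, -0.2, 0.2]
eef_pos: [0.5094, 0.4518, -0.0037]
force: [0.1, -0.6, -0.3]
eef_pos: [0.5098, 0.4499, -0.0037]
force: [0.2, -0.1, -1.6]
eef_pos: [0.5103, 0.4479, -0.0037]
force: [0.2, -1.5, 0.4]
local [  0.20967824 157.2923478 ] z -3.700756433756093 rot [3.14146292e+00 1.26245317e-04 2.27286950e-01] t 4.85
dx dy dz -0.00020967442607284663 0.00029235053273862197 0.00029924356624390705 turn -1.3049558534150574e-05
132 ..................................
133 ..................................
134 ..................................
135 ..................bbbbb...........
136 .................bbbbbb...........
137 ..........bbbbbbbbbbbbbb..........
138 ......bbbbbbbbbbbbbbbbb...........
139 .......bbbbbbbbbbbbbbbb...........
140 .......bbbb...bbOObbbb............
141 .......bbbb...b1..................
142 .......bOOO.......................
143 ........bOOb..b...................
144 ........bOOb......................
145 ........OOOOb.....................
146 ........bOOOb.....................
147 .........OOO......................
148 .........OOO1.....................
149 .........1OO1.....................
150 .........1OOO1....................
151 ..........111.....................
152 OO................................
153 OO................................
```

The box now moves with the fingers. Pressing on until it stops.

```bash
for i in 1 2 3 4; do python3 nudge.py '[[0, 0, 0.002, 0, 0], [0, 0, 0.002, 0, 0]]'|sed -n '2p;4p'; done
```

```text
eef_pos: [0.5107, 0.446, -0.0037]
force: [-0.3, 0.3, 0.7]
eef_pos: [0.5109, 0.446, -0.0035]
force: [-4.1, 5.8, -0.5]
eef_pos: [0.5112, 0.446, -0.0032]
force: [-5.8, 11.0, -1.5]
eef_pos: [0.5115, 0.4461, -0.0029]
force: [-9.6, 16.1, -1.7]
```

Box home (contact at TCP local y ≈155, force rising to 18 N). Backing off and going over to the inside of the flap.

```bash
python3 nudge.py '[[0, 0, -0.014, 0, 0], [0, 0, -0.014, -0.03, 0], [0, 0, -0.014, -0.065, 0], [0, 0, 0, -0.085, 0], [0, 0, 0.035, -0.085, 0], [0, 0, 0.075, -0.085, 0], [0, 0, 0.11, -0.085, 0], [0, 0, 0.127, -0.085, 0], [0, 0, 0.127, -0.085, 0], [0, 0, 0.127, -0.085, 0]]'; python3 to.py 0 23 46
```

```text
t: 6.4
eef_pos: [0.5411, 0.3155, 0.0816]
ee_rot: [3.141, -0.0, 0.225]
force: [-0.2, 0.8, 0.0]
width: 0.0002
gripper_force: 0.0
local [ 0.47385625 21.36447733] z 81.60984931410567 rot [ 3.14122651e+00 -4.08421385e-05  2.25324392e-01] t 6.4
dx dy dz -0.00047708647514916035 -0.0016345833211574609 0.03560984931410567 turn -0.0019756077849430453
```

```bash
python3 nudge.py '[[0, 0, 0, 0.02, 0], [0, 0, 0, 0.035, 0], [0, 0, 0, 0.035, 0], [0, 0, -0.01, 0.035, 0], [0, 0, -0.02, 0.035, 0], [0, 0, -0.028, 0.035, 0], [0, 0, -0.032, 0.035, 0], [0, 0, -0.032, 0.035, 0]]'; python3 nudge.py '[[0, 0, 0, -0.02, 0], [0, 0, 0.03, -0.04, 0], [0, 0, 0.07, -0.045, 0], [0, 0, 0.11, -0.045, 0], [0, 0, 0.14, -0.045, 0], [0, 0, 0.14, -0.045, 0]]'; python3 to.py 6 -65 25;python3 - <<'E'
from station import arm, grab_frame, camera_params, job_done
import cv2,numpy as np
a=grab_frame("top")[180:250,120:230,::-1];b=grab_frame("side")[120:190,250:320,::-1]
o=np.zeros((600,800,3),np.uint8);o[:280,:440]=cv2.resize(a,(440,280),interpolation=cv2.INTER_CUBIC);o[:350,445:795]=cv2.resize(b,(350,350),interpolation=cv2.INTER_CUBIC)
cv2.imwrite("pics/p4.png",o[:350])
E
```

```text
t: 7.07
eef_pos: [0.5334, 0.3496, 0.047]
ee_rot: [-3.141, -0.001, 0.229]
force: [0.1, -0.2, -0.2]
width: 0.0004
gripper_force: 0.0
t: 7.57
eef_pos: [0.5652, 0.2068, 0.0921]
ee_rot: [3.141, 0.0, 0.224]
force: [-0.1, 0.3, -1.2]
width: 0.0005
gripper_force: 0.0
local [ -0.55029451 -89.99259494] z 92.05566645145632 rot [3.14143189e+00 2.11630791e-04 2.23756422e-01] t 7.5667
dx dy dz 0.0064616903566189765 -0.02501564945137494 0.06705566645145633 turn -0.0035435780370258185
```

View pics/p4.png

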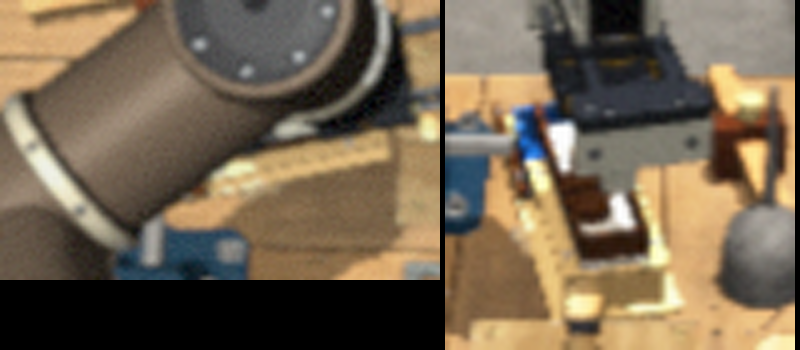

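The flap's grey plate is gone and white floor shows right through at about (560,145), so the flap is open. Now the front finger goes in behind the last plug with the fingers at 50 mm and the other finger behind the trough's end wall.

```bash
python3 nudge.py '[[0.05, 0.0065, 0.001, 0, 0], [0.05, 0.0065, 0.001, 0.01, 0], [0.05, 0.0065, 0.001, 0.015, 0], [0.05, 0.0065, 0.001, 0.015, 0], [0.05, 0.0065, 0.001, 0.015, 0], [0.05, 0.0065, 0.001, 0.015, 0]]'; python3 to.py 6 -91 27
```

```text
t: 8.17
eef_pos: [0.5714, 0.2122, 0.076]
ee_rot: [3.141, 0.001, 0.228]
force: [0.2, 0.3, 0.2]
width: 0.0351
gripper_force: 0.0
local [  6.63929376 -86.10729795] z 76.02422067481754 rot [3.14121391e+00 5.81633707e-04 2.28054540e-01] t 8.1667
dx dy dz -0.0006429853194996953 0.0048922182840503755 0.04902422067481754 turn 0.0007545397427458078
```

```bash
python3 nudge.py '[[0.05, 0, 0.005, 0, 0], [0.05, 0, 0.005, 0, 0], [0.05, 0, 0.005, 0.015, 0], [0.05, 0, 0.005, 0.03, 0], [0.05, 0, 0.005, 0.04, 0], [0.05, 0, 0.005, 0.045, 0], [0.05, 0, 0.005, 0.045, 0]]'; python3 to.py 6 -91 27; python3 - <<'E'
from station import arm, grab_frame, camera_params, job_done
import cv2
b=grab_frame("side")[125:185,255:315,::-1]
cv2.imwrite("pics/p5.png",cv2.resize(b,(600,600),interpolation=cv2.INTER_CUBIC))
E
```

```text
t: 8.75
eef_pos: [0.5721, 0.2064, 0.0303]
ee_rot: [3.141, 0.002, 0.227]
force: [-0.2, -0.2, -0.4]
width: 0.0502
gripper_force: 0.0
local [  6.02997521 -91.94359566] z 30.25912949666406 rot [3.14077941e+00 1.90009765e-03 2.27005952e-01] t 8.75
dx dy dz -3.0252668681148383e-05 -0.0009435868014733023 0.00325912949666406 turn -0.0002940483655193282
```

View pics/p5.png

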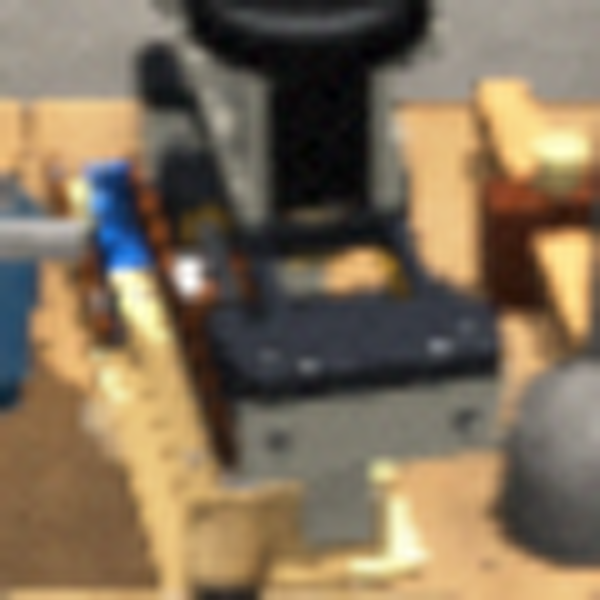

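The rear finger hangs clear right of the knob (tip ≈(340,545) in the crop), and the front finger is inside the trough. I'll check tip height from that pixel and then push.

```bash
python3 - <<'E'
from h import *
P=[.5455,.2946,.2273]
for z in(.05,.055,.06,.065):print(z,proj("side",w(P,[[.006,-.138,z]])))
E
python3 nudge.py '[[0.05, 0, 0, 0.003, 0], [0.05, 0, -0.01, 0.004, 0], [0.05, 0, -0.02, 0.004, 0], [0.05, 0, -0.029, 0.004, 0], [0.05, 0, -0.034, 0.004, 0], [0.05, 0, -0.034, 0.004, 0]]'; python3 to.py 6 -58 27
```

```text
0.05 [[289.36118639 182.51185525]]
0.055 [[289.34628899 181.25521455]]
0.06 [[289.33130821 179.99153997]]
0.065 [[289.31624333 178.72077228]]
t: 9.3
eef_pos: [0.565, 0.2418, 0.0277]
ee_rot: [-3.141, -0.001, 0.229]
force: [1.3, -0.3, 0.7]
width: 0.0501
gripper_force: 0.0
local [  7.06800078 -55.8244331 ] z 27.67795763850777 rot [-3.14125306e+00 -7.53139659e-04  2.28916484e-01] t 9.3
dx dy dz -0.001071516149067214 0.0021738376526563626 0.0006779576385077708 turn 0.001616483775219335
```

```bash
python3 nudge.py '[[0.05, 0, 0.004, -0.015, 0], [0, 0, 0.004, -0.04, 0], [0, -0.004, 0, -0.05, 0], [0, -0.005, -0.006, -0.05, 0], [0, -0.005, -0.01, -0.05, 0], [0, -0.005, -0.01, -0.05, 0], [0, -0.005, -0.01, -0.05, 0], [0, -0.005, -0.01, -0.05, 0], [0, -0.005, -0.01, -0.05, 0], [0, -0.005, -0.01, -0.05, 0]]'; python3 to.py 2 -46 30; python3 - <<'E'
from station import arm, grab_frame, camera_params, job_done
import numpy as np
s=grab_frame("side")[135:172,265:295].astype(int)
for r in range(37): print(135+r,''.join('W' if min(p)>150 else 'b' if p[2]-p[0]>50 else 'P' if p[0]-p[2]>55 and 70<p[0]<165 and p[1]<85 else 'd' if max(p)<60 else '.' for p in s[r]))
E
```

```text
t: 10.13
eef_pos: [0.5578, 0.2484, 0.0768]
ee_rot: [3.141, 0.001, 0.227]
force: [0.1, 0.4, 0.5]
width: 0.0008
gripper_force: 0.0
local [  1.53850579 -47.78548784] z 76.79458042702505 rot [3.14112735e+00 8.61125468e-04 2.27034356e-01] t 10.1333
dx dy dz 0.0004610198872273472 -0.001785610365397536 0.046794580427025056 turn -0.00026564433208092764
135 .....dddddddd.................
136 ......dd......................
137 ......dd......................
138 ......d.........d............d
139 .......ddd..........dddddddddd
140 .......dddd..ddddddddddddddddd
141 .b......dddddddddddddddddddd..
142 bb.P..bb.ddddddddddd..........
143 bb....bb...d..................
144 bb.dP.........................
145 bbbd..WWWW....................
146 bbbd..WWWW....................
147 bbb.d.WWWW....................
148 bbbbd.WWWW....................
149 bbbbb..WW.....................
150 bbbbbd.WW.....................
151 bbbbb.........................
152 .WW..................WW.......
153 ..............................
154 ..............................
155 .......dddd......WW...WW......
156 .......d.....P...WWW..........
157 Pd...............WWW....W.....
158 ........d....P...WWWW.........
159 ...........d.ddd.WWW..........
160 ..........ddddd..WWWW.d.WW....
161 .........dd.....WWWWW.........
162 ............WWWWWWWWWW........
163 ............WWWWWWWWWW........
164 ............WWWWWWWWWWW.......
165 .............WWWWWW.......WW..
166 ........................d.WW..
167 ...................dddddd.WW..
168 ............d.ddddddddddd.WW..
169 ............ddddddddddddd.WWW.
170 ............ddddddddddd...WWWW
171 ..........................WWWW
```

```bash
python3 - <<'E'
from h import *
P=[.5455,.2946,.2273]
for y in(-.036,-.024,-.012,-.005):print(y,proj("side",w(P,[[-.006,y,.05],[-.006,y,.062]])).ravel())
print("tip bottom now", [proj("side",w(P,[[.0015,-.069,z]])).ravel() for z in (.105,.108)])
s=grab_frame("side")
for r in range(150,169): print(r,' '.join("%3d/%3d"%(p[0],p[2]) for p in s[r,270:286]))
E
```

```text
-0.036 [279.5435285  164.73061335 279.44742533 161.76265998]
-0.024 [278.87223021 162.71680472 278.77255454 159.75640473]
-0.012 [278.20996751 160.73010168 278.10682424 157.77732232]
-0.005 [277.82774802 159.58349232 277.72262913 156.63518748]
tip bottom now [array([283.34007833, 156.0974843 ]), array([283.32127504, 155.30840197])]
150  44/ 46 106/ 73 193/158 211/183 168/149 128/114 122/108 120/106 125/110 125/109 125/109 124/111 124/109 118/105 114/ 99 122/105
151  67/ 67  78/ 41 129/ 88 152/116 130/100 111/ 93 110/ 90 104/ 78 108/ 90 111/ 96 114/101 118/102 119/104 119/106 117/102 135/110
152 105/ 64  56/ 24  85/ 50  99/ 56  87/ 44  84/ 44  85/ 45  82/ 38  80/ 51 101/ 82 111/ 98 118/104 119/104 118/105 123/106 133/113
153 142/ 74  66/ 34  68/ 26  76/ 26  74/ 23  74/ 20  78/ 24  73/ 20  74/ 32  97/ 77 114/ 98 125/108 120/108 119/109 124/111 128/108
154 157/ 87  87/ 41  66/ 20  65/ 19  58/ 10  67/ 19  71/ 15  70/ 19  68/ 25  85/ 61 112/ 94 124/107 138/122 134/121 120/103 111/ 90
155 177/ 95 105/ 56  55/ 17  52/ 16  50/ 14  55/ 10  66/ 22  68/ 16  69/ 22  76/ 37  98/ 71 131/112 190/18
[... 1041 characters left out ...]
 218/192 216/193 215/192 214/189 211/189
164 204/105 216/113 209/107 180/ 95 106/ 55  63/ 31 119/ 84 186/158 214/187 214/190 214/190 218/192 214/190 213/188 210/185 212/191
165 223/116 216/109 209/107 199/104 138/ 71  61/ 30  88/ 54 172/143 207/182 211/187 213/186 212/185 209/181 189/163 177/150 168/134
166 217/110 213/109 214/111 206/105 159/ 79  82/ 35  71/ 33 112/ 79 145/111 158/121 158/112 173/106 163/ 99 134/ 80 110/ 68  90/ 58
167 204/103 204/102 214/110 209/108 176/ 94 108/ 59  62/ 26  84/ 32  89/ 43  85/ 47  84/ 45  94/ 36  88/ 33  68/ 22  58/ 24  50/ 20
168 227/119 225/119 217/111 209/103 197/101 137/ 69  64/ 30  56/ 19  62/ 19  55/ 15  54/ 16  57/ 17  54/ 18  50/ 17  47/ 14  48/ 16
```

```bash
python3 nudge.py '[[0, 0, -0.003, 0.02, 0], [0, 0, -0.003, 0.04, 0], [0, 0, -0.003, 0.05, 0], [0, 0, -0.003, 0.0535, 0], [0, 0, -0.003, 0.0535, 0]]'; python3 to.py 0 84 23
```

```text
t: 10.65
eef_pos: [0.5569, 0.2511, 0.023]
ee_rot: [3.141, 0.002, 0.227]
force: [-0.1, 0.2, 0.8]
width: 0.0005
gripper_force: 0.0
local [  1.27346273 -44.94823571] z 22.99761277429993 rot [3.14056324e+00 1.70347606e-03 2.27136401e-01] t 10.65
dx dy dz -0.0012945584881666403 -0.12894802564732522 -2.387225700069273e-06 turn -0.00016359879732780191
```

No contact, height as wanted. Sweeping.

```bash
python3 nudge.py '[[0, -0.001, -0.006, 0, 0], [0, -0.001, -0.016, 0, 0], [0, -0.001, -0.026, 0, 0], [0, -0.001, -0.036, 0, 0], [0, -0.001, -0.046, 0, 0], [0, -0.001, -0.056, 0, 0], [0, -0.001, -0.066, 0, 0], [0, -0.001, -0.076, 0, 0], [0, -0.001, -0.076, 0, 0]]'; python3 to.py 0 84 23; python3 nudge.py '[[0, 0, -0.01, 0, 0], [0, 0, -0.02, 0, 0], [0, 0, -0.03, 0, 0], [0, 0, -0.04, 0, 0], [0, 0, -0.05, 0, 0], [0, 0, -0.055, 0, 0], [0, 0, -0.055, 0, 0]]'; python3 to.py 0 84 23
```

```text
t: 11.4
eef_pos: [0.5389, 0.3276, 0.0239]
ee_rot: [-3.141, -0.001, 0.229]
force: [-0.2, 0.8, -0.3]
width: 0.0004
gripper_force: 0.0
local [ 0.99869534 33.64110689] z 23.86870268704912 rot [-3.14131686e+00 -5.24289579e-04  2.28820466e-01] t 11.4
dx dy dz -0.0009221252056733683 -0.05036035338196587 0.000868702687049118 turn 0.001520466478250715
t: 11.98
eef_pos: [0.5265, 0.3804, 0.0238]
ee_rot: [-3.141, -0.0, 0.228]
force: [0.6, 0.5, -0.2]
width: -0.0
gripper_force: 0.0
local [ 0.8325798  87.87308098] z 23.76417874247125 rot [-3.14146693e+00 -2.17471507e-04  2.28413526e-01] t 11.9833
dx dy dz -0.0008368920584333171 0.003872151475795975 0.0007641787424712485 turn 0.0011135264045246118
```

```bash
python3 nudge.py '[[0, 0, 0, -0.03, 0], [0, 0, 0, -0.07, 0], [0, 0, 0, -0.11, 0], [0, 0, -0.01, -0.15, 0], [0, -0.01, -0.045, -0.16, 0], [0, -0.03, -0.08, -0.16, 0], [0, -0.055, -0.11, -0.16, 0], [0, -0.08, -0.14, -0.16, 0], [0, -0.105, -0.17, -0.16, 0], [0, -0.13, -0.2, -0.16, 0], [0, -0.155, -0.23, -0.16, 0], [0, -0.18, -0.26, -0.16, 0], [0, -0.2, -0.28, -0.16, 0], [0, -0.2, -0.28, -0.16, 0]]'; python3 - <<'E'
from h import *
import cv2
P=[.5455,.2946,.2273]
t=grab_frame("top");s=grab_frame("side");cv2.imwrite("pics/end_t.png",t[:,:,::-1])
# rectify top at z .05 on station, 4 mm cells: rows y from 150 to -80, cols x -44..44
def ch(p):
    r,g,b=map(int,p)
    return 'b' if b-r>40 else 'W' if min(r,g,b)>150 else 'P' if r-b>25 and r<150 and g<r*.75 else 'd' if max(r,g,b)<70 else 'g' if abs(r-b)<25 else '.'
for f,n,z in((t,"top",.05),(s,"side",.05)):
    print(n)
    for y in range(148,-84,-5):
        q=proj(n,w(P,[[x/1e3,y/1e3,z] for x in range(-44,45,3)])).astype(np.float32)
        v=cv2.remap(f,q[:,0].reshape(1,-1),q[:,1].reshape(1,-1),cv2.INTER_LINEAR)[0]
        print("%4d"%y,''.join(ch(p) for p in v))
E
```

```text
t: 13.15
eef_pos: [0.2648, 0.6092, 0.1835]
ee_rot: [-3.141, 0.0, 0.231]
force: [0.5, 0.1, 0.2]
width: 0.0005
gripper_force: 0.0
top
 148 P..WWWWWWWWWWWWWWWWWWWWWW..P..
 143 P..WWWWWWWWWWWWWWWWWWWWWW..P..
 138 P..WWWWWWggWWWWWWWWWgggW..gP..
 133 P.g.bbbbbb.bbbb.g.bbbbbbbbgP..
 128 PPgbbbbbbbbbbbbdPPPPdbbbbbgP..
 123 PPgbbbbbbbbbbbgPPPPPPgbbbbgP..
 118 PPgbbbbbbbbbbgPPPPPPPPgbbbgP..
 113 PPgbbbbggPPPPPPPPPPPPPggb.gP..
 108 g.gbbgPPPPPddddPPPPPPPPgbbgP..
 103 gggbbbdPPg.bbbbgg..PPPPgbbgP..
  98 g.gbbbb.ggWWWWWWWWWWgggPgbgP..
  93 .Pgbbbb.ggWWWWWWWWWWWWggbbgP..
  88 PPgbbbb..gWWWWWWWWWWWWgg.bgP..
  83 ..gbbbb..WWWWWWWWWWWWWgPg.g...
  78 gggbbbbg.WWWWWWWWWWWWWggbbg...
  73 ..gbbbbg.WWWWWWWWWWWWggg.bg...
  68 PPgbbbbg..WWWWWWWWWWWggPgg....
  63 PP.gg.....WWWWWWWWWWWWg.......
  58 ....WW...gWWWWWWWWWWWWg..WW...
  53 ....WW...WWWWWWWWWWWWWg..WWW..
  48 ....WW...WWWWWWWWWWWWWg..WWW..
  43 ....WW...gWWWWWWWWWWWWg..WWW..
  38 ...WWW...WWWWWWWWWWWWWg..WWW..
  33 ....WW...gWWWWWWWWWWWW...WWW..
  28 ....WW...gWWWWWWWWWWWWg..WWW..
  23 W...WW...gWWWWWWWWWWWWg..WWW..
  18 W...WW...gWWWWWWWWWWWWg..WW
[... 1720 characters left out ...]
WWWWWWWWg.......
   8 ...WWW..P.WWWWWWWWWWWWgP......
   3 ...WWW....WWWWWWWWWWWWg.......
  -2 ...WWW..P.WWWWWWWWWWWWg.......
  -7 ...WWW..P.WWWWWWWWWWWWgP......
 -12 ...WWW..P.WWWWWWWWWWWWg.......
 -17 ...WWW..P.WWWWWWWWWWWWg..WW...
 -22 ...WWW..P.WWWWWWWWWWWWgP......
 -27 ..WWWW..P.WWWWWWWWWWWWgP......
 -32 ..WWWW..P.WWWWWWWWWWWWg.......
 -37 ...WWW..P.WWWWWWWWWWWWg.......
 -42 ...WWW..P.WWWWWWWWWWW.PP......
 -47 ..WWWW..PP...........PPP.WW...
 -52 ..WWW...PPPPPPPPPPPPPPP..WW...
 -57 ...WWW..PPPPPPPPPPPPPPP..WW...
 -62 ...WWW..PPPPPPPPPPPPPPP.WW....
 -67 ..WWWW..PPPPPPPPPPPPPP..WW....
 -72 ...WWW.......PP....dd...WW....
 -77 ...WWW....gggg.....gg..WWWW...
 -82 ...WWWW...............WWWWW...
```

```bash
python3 - <<'E'
from h import *
import cv2
a=cv2.imread("pics/top0.png").astype(int);b=cv2.imread("pics/end_t.png").astype(int)
D=(cv2.GaussianBlur(abs(a-b).max(2).astype(np.uint8),(5,5),0)>30).astype(np.uint8)
n,l,st,c=cv2.connectedComponentsWithStats(D)
for i in range(1,n):
    if st[i,4]>4: print(st[i])
P=[.5455,.2946,.2273]
o=b[:,:,::-1].astype(np.uint8)
M=np.array([[proj("top",w(P,[[x/1e3,y/1e3,.03]]))[0] for x in range(-36,37)] for y in range(142,56,-1)],np.float32)
v=cv2.resize(cv2.remap(o,M,None,cv2.INTER_CUBIC),None,fx=7,fy=7,interpolation=cv2.INTER_CUBIC)
for y in range(130,92,-4): print(y,' '.join("%3d/%-3d"%(p[0],p[2]) for p in cv2.remap(o,M,None,cv2.INTER_CUBIC)[142-y,2:72:4]))
E
```

```text
[ 131  204   69   30 1134]
[   0  288   79   76 3723]
[257 366   4   8  19]
[303 376   6  12  41]
[255 392   4   4  13]
[304 403   2   3   5]
[251 417   3   3   8]
130  64/98   37/155  42/185  35/182  39/178  32/178  40/187  38/183  55/139  89/72  108/34  115/34  111/31   99/60   62/99   24/100  29/120  75/147
126  74/109  39/190  38/207  47/205  48/199  59/195  56/186  58/182  81/124 116/51  118/31  113/33  110/31  113/54   96/91   46/100  29/123  76/155
122  82/131  46/195  50/198  62/179  81/160  89/136  92/119  71/111  94/71  120/38  122/40  120/44  110/36  114/42  112/74   65/91   26/106  58/114
118  70/111  43/153  62/143  88/100 107/81  109/62   98/39   83/42   94/37  113/34  111/31  110/32  108/38  110/30  112/56   75/73   39/82   54/100
114  59/80   40/110  76/78   94/38  108/32  104/31   86/28   68/47   71/48   82/32   86/24   92/25  101/30  109/35  117/39   95/47   57/99   64/144
110  71/102  43/136  65/70   88/23   84/18   76/49   54/96   40/122  38/103  43/61   68/38   85/30   95/30  102/32  110/35   95/37   71/117  71/159
106  79/122  41/150  40/96   57/53   88/51  111/118 118/178 114/190  92/145  89/114 120/117 131/115 127/100 116/88  100/63   89/45   79/103  65/125
102  68/104  33/146  38/152  45/117 102/81  163/161 202/221 207/224 183/194 179/183 201/199 207/204 200/195 173/171 117/122  82/49   76/78   61/118
98  59/91   29/155  42/168  45/122 108/82  182/169 227/225 232/229 228/224 223/220 226/224 231/228 231/226 215/215 151/151  82/57   73/104  72/156
94  69/110  38/172  31/154  39/93  115/76  186/168 231/229 226/226 227/225 228/227 228/226 227/225 229/226 226/226 160/160  82/58   81/108  77/150
```

```bash
python3 -c "
from station import arm, grab_frame, camera_params, job_done
print(job_done())"
```

```text
the job is handed in; nothing more can be done
None
```

I handed the job in at about 13 s: the dark box is pushed home, the flap is open, and the trough is empty, with two dark plugs clearly visible in the box and the third not seen separately but nowhere else on the bench, where nothing else moved.

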